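Open a twist-off jar in a jar clamp

TASK

The square glass jar is standing loaded in the wooden jar clamp: push the clamp's jaw by its black handle until the jar is gripped tight against the fence. Then twist the jar's tight metal cap counter-clockwise, stop turning as soon as the threads let go (well short of half a turn), and lift it straight up. Finish while still holding the cap level, two or three centimetres above the jar's mouth, with the jar left standing in the shut clamp and the other things undisturbed.

Things in the scene. Friction and masses are not known exactly. Their poses are not given: they have to be found in the camera images.
- clamp: Jar clamp fixed to the worktop: wooden board 110 mm (x) by 250 mm (y -190 to +60), 12 mm thick. Origin: on the worktop under the middle of the jar's place. At its +y end a fence 50 mm above the board, its rubber face 31 mm from the origin; the jaw slides from the -y side towards +y. The jaw and fence faces are 80 mm wide and flat; nothing else holds the jar.
- jaw (a joint): travel of the sliding jaw along the clamp's +y, m: 0 fully open (its rubber face 102 mm from the fence), 0.040 when shut on the 62 mm jar, stops at 0.047. Moves stiffly (about 5 N, more when quick), stays where it is left. About 15 N of push is plenty.
- jaw_handle (a point): centre of the top of the jaw's black upright handle, 90 mm above the worktop, moving with the jaw. The handle is a fin 16 mm thick (clamp's x) by 28 mm (clamp's y), free for 50 mm down from its top; it stands 75 mm behind the jaw's face. Axes as the clamp's.
- jar: Empty square glass jar, white blank label on its -y side, 62 x 62 mm, body 78 mm high, 250 to 490 g, standing loosely on the clamp's board at first (origin: centre of its underside, z = 12 mm). Round neck, rim 104 mm above the origin. Unless gripped by the jaw it turns along with the cap.
- jar_rim (a point): centre of the jar's mouth, at the top of the rim, 104 mm above the jar's origin.
- cap: Round aluminium twist-off cap, 57 mm diameter, 24 mm high, 60 g; lower edge 88.5 mm above the jar's origin, 10 mm above its shoulder. Origin: centre of its lower edge; z up. Take it across its diameter, any direction. Two lugs inside hold it under ridges of the neck; a sprung liner makes it tight (about 0.25 N m). After release it springs up about 1 mm and lifts off freely.
- cap_mark (a point): outer end of the small dark bar on the cap's top: on the cap's +x, 28.5 mm radius, 24 mm above the cap's origin. Turn of the cap's x against the jar's x, counter-clockwise from above: 0.05 to 0.25 rad at the start (a stop blocks it below 0); lets go at about 1.15 rad; not to be turned past 2.0 rad, where it is long free (a stop blocks it at 2.4).
- bowl: small white bowl, 115 mm across, 51 mm high, bystander; origin under its centre.
- pepper: shaker with grey top, 37 mm across, 69 mm high, bystander; origin under its centre.
- spare_jar: closed round jar with a green cap, 54 mm across, 95 mm high, bystander; origin under its centre.
- onion: red onion, 55 mm across, 65 mm high, bystander; origin under its centre.
- pitcher: striped creamer jug, 74 x 93 mm, 82 mm high, bystander; origin under its centre.
- sugar: round glass sugar jar with a white cap, 86 mm across, 77 mm high, bystander; origin under its centre.
Things that resemble listed ones, but are neither listed nor needed, are in the scene too. There is more than one size of the cap; the one meant has the size given above.

How it is judged:
On the way, in this order (a step that is already met when the one before it is completed fails the run):
1. the jaw is shut on the jar, which is square against the fence, the cap still tight (value of joint jaw between 0.0375 and 0.0435 m and angle between the x axis of jar and the x axis of clamp, either way round below 0.08 rad and y of jar in the frame of clamp above -0.004 m and x of cap_mark in the frame of jar above 0.0225 m), for 0.2 s.
2. the cap is turned loose counter-clockwise while still down on the braced jar (value of joint jaw between 0.0375 and 0.0435 m and angle between the x axis of jar and the x axis of clamp, either way round below 0.08 rad and y of jar in the frame of clamp above -0.004 m and x of cap_mark in the frame of jar below 0.0155 m and y of cap_mark in the frame of jar above 0 m and z of cap in the frame of jar below 0.097 m), for 0.1 s.
At the end, for the whole second after the job is handed in: The fingers hold the cap still, level within 0.2 rad, 6 to 60 mm above the rim, within 20 mm of the mouth's centre, touching neither jar nor clamp; the jar stands upright on the board, within 4 mm of the fence, square within 0.08 rad, jaw shut on it (0.0375 to 0.0435) (value of joint jaw between 0.0375 and 0.0435 m and angle between the x axis of jar and the x axis of clamp, either way round below 0.08 rad and y of jar in the frame of clamp above -0.004 m and z of cap in the frame of jar between 0.11 and 0.164 m and horizontal distance between cap and jar_rim below 0.02 m and angle between cap's own z axis and vertical below 0.2 rad and contact force between the fingers and cap above 1 N and contact force between cap and jar below 0.2 N and contact force between cap and clamp below 0.2 N and linear speed of cap below 0.03 m/s and contact force between the arm and jar below 0.5 N and angle between jar's own z axis and vertical below 0.06 rad and height (world z) of jar between 0.008 and 0.016 m); the arm keeps its last pose, push and grip.
It fails at once if the jar is pulled up from the board (more than 8 mm) (height (world z) of jar above 0.02 m).
It fails at once if the jar is tipped (more than 0.2 rad) (angle between jar's own z axis and vertical above 0.2 rad).
It fails at once if the cap is turned on long after it has come free (more than 2.1 rad from the jar's x) (x of cap_mark in the frame of jar below -0.0144 m and z of cap_mark in the frame of jar below 0.16 m).
It fails at once if a bystander is disturbed (moved more than 30 mm) (distance of any of bowl, pepper, spare_jar, onion, pitcher, sugar from where it was at the start of the episode above 0.03 m).
It also fails if it takes over 42 s, if anything falls off the work surface, if the arm or the gripper's body presses on something with over 40 N, if the wrist force passes 120 N, or if a joint passes its speed limit or range.

ROBOT

A 6-joint arm with a two-finger parallel gripper is mounted at the origin on a cart in front of the work surface, level with it; the furniture and walls round the work are solid. World frame = base frame: x ahead of the robot, y to its left, z up, the work surface at z = 0. Lengths are in m, angles in rad, forces in N, time in s.
With the tool pointing down it reaches from about 0.375 to 0.975 m from the base axis. Payload 3.8 kg.
Tool frame: the origin (TCP) lies between the finger pads; the fingertips stand 17 mm ahead of it and the grasp point (between the pads) lies 2 mm behind it; z points along the fingers, y is the line along which they close (so a half turn about z gives the same grasp; the last joint's range is limited). The gripper opens to 85 mm and grips with 20 to 120 N. Pads are 22 mm wide; open, the fingers measure 114 mm over their backs; the gripper's body (76 mm by 85 mm) begins 54 mm behind the grasp point. The pads swing forward as they close: fully open they stand 13 mm farther back than shut.
Start: joints at [1.125, 0.264, 1.604, -0, 1.274, -0.037], TCP at [0.268, 0.619, 0.21] pointing down, gripper open.
Joint ranges: [-2.63, 2.63], [-0.94, 2.18], [0.31, 2.57], [-1.31, 4.45], [0, 2.66], [-2.55, 2.55]. Speed limits (rad/s): [2.57, 2.57, 3.14, 3.14, 3.14, 3.14].

INTERFACE

Orientations are given as a rotation vector (axis times angle).
In Python, from workcell import bot gives the robot as it stands.
- The arm moves only by the tool play_rows, never from a script. Its argument "steps" is one flat list of numbers, 4 for each row, row after row: the shift along the tool's x, y, z in m, then the turn about the tool's z in rad. A call has 1 to 10 rows; each row is the pose to reach, as a shift and turn from the pose commanded when the call began, along the tool's axes at that moment; what a row does not reach only later rows make up. A row lasts 1/8 s, in which the tool goes at most 62.5 mm and 10.7 degrees, less where a joint would pass 70% of its speed; a pose out of reach is approached as far as the arm can. A call with a gripper value outside its range is refused whole. "jaw" is the closure in counts, from 0 (fully open) to 255 (shut), set as the call begins (left out, the last holds). The fingers move at their own pace and stop on an object; "grip_force" is the grip in N (left out, the last holds). Time passes only in rows, so rows that repeat a pose let the fingers close. It gives the time, the measured TCP pose, the force, the opening and the grip force at its end, in the units of the state.
- bot.read_state(): the state, without advancing time (a new reading comes with each control period).
- bot.read_camera(name): name is "side" or "top" or "wrist"; returns a dict with "pixels" (420x560x3 uint8, blue, green, red), "mtx" (3x3 intrinsics, pixels), "dist" ([k1, k2, p1, p2, k3] as OpenCV has them; the pictures are not rectified), "R" (3x3) and "t" (3): a world point X has camera coordinates R X + t. Camera axes: x right, y down, z forward; pixel columns grow to the right and rows downward; lengths in m; the calibration is good to about 2 mm. A picture is of the moment at which its call begins. There is no depth.
- bot.finish_job(): hands the job in; it is judged then, once.
The state is a dict: "time": time; "q": joint angles; "joint_vel": joint speeds; "joint_torque": joint torques, N m; "tool_pos": TCP position; "tcp_rot": TCP orientation; "wrist_force": force on the tool from outside, world axes, zero at the start; "torque": the same for the moment, N m; "width": opening from 0.0 (shut) to 1.0 (fully open); "grip_force": force on a finger pad.
Only numpy, scipy, OpenCV 4.12 (cv2) and the standard library are available. Lean on these libraries where they do the work, as an engineer would, in place of code of your own. Each camera call takes 0.05 s, during which the arm holds its last target. There are 200 camera calls.

## Working session

There is one attempt and no reset: what is moved stays moved. The work goes in short steps, Python scripts to look and compute and a tool call to move; the robot and the scene stay as the last step left them, time stands still between calls to the robot, and variables do not carry over. Pictures are saved under pics/ and viewed, at most 10 in all, crops included, and the job is handed in when it is done.

Besides the shell and the picture viewer there is one more tool, called after "Emit:" as name(argument=value, ...) on one line, values as JSON. play_rows: Moves the arm, as the interface text tells. Its arguments: {"type":"object","properties":{"steps":{"type":"array"},"jaw":{"type":"number"},"grip_force":{"type":"number"}},"required":["steps"]}

```bash
mkdir -p pics
cat > h.py <<'E'
import numpy as np, cv2, pickle
from workcell import bot
def snap(n,f):
    c=bot.read_camera(n); cv2.imwrite(f'pics/{f}.png',c['pixels']); pickle.dump(c,open(f'pics/{f}.pkl','wb')); return c
def load(f): return pickle.load(open(f'pics/{f}.pkl','rb'))
def ray(c,px):
    u=cv2.undistortPoints(np.array([[px]],float),np.array(c['mtx']),np.array(c['dist']))[0,0]
    R=np.array(c['R']);t=np.array(c['t']); return -R.T@t, R.T@np.array([u[0],u[1],1])
def atz(c,px,z):
    o,d=ray(c,px); return o+d*(z-o[2])/d[2]
def proj(c,X):
    return cv2.projectPoints(np.array(X,float).reshape(-1,3),cv2.Rodrigues(np.array(c['R']))[0],np.array(c['t'],float),np.array(c['mtx']),np.array(c['dist']))[0][:,0]
E
python3 - <<'E'
from h import *
a=snap('top','top0');b=snap('side','side0')
s=bot.read_state();print(s)
for c in(a,b):print(-np.array(c['R']).T@c['t'])
E
```

```text
{'time': 0.1, 'q': array([ 1.12509687e+00,  2.64691002e-01,  1.60526187e+00, -6.43043670e-06,
        1.27371777e+00, -3.68674380e-02]), 'joint_vel': array([-0.00063801, -0.00076252, -0.00334262,  0.00012477,  0.00021333,
        0.00070626]), 'joint_torque': array([-2.92698105e-04, -5.16708720e+01, -3.68589234e+01, -1.90120431e-04,
        6.34198936e-03, -1.48439972e-05]), 'tool_pos': array([0.26800994, 0.61872499, 0.2085645 ]), 'tcp_rot': array([-0.63762593, -3.07570243,  0.00317136]), 'wrist_force': array([-0.13855438, -0.24601972, -0.15044601]), 'torque': array([-0.01993015, -0.02091671,  0.00605779]), 'grip_force': 0.0, 'width': 0.9997545401106176}
[ 3.32578152e-01 -4.36496668e-04  1.14117914e+00]
[0.27089464 1.14563755 0.57209885]
```

View pics/top0.png

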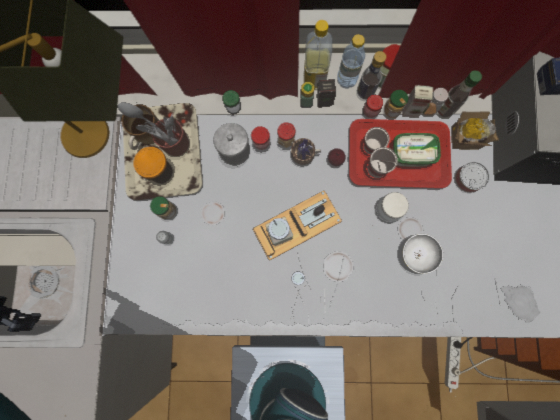

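View pics/side0.png

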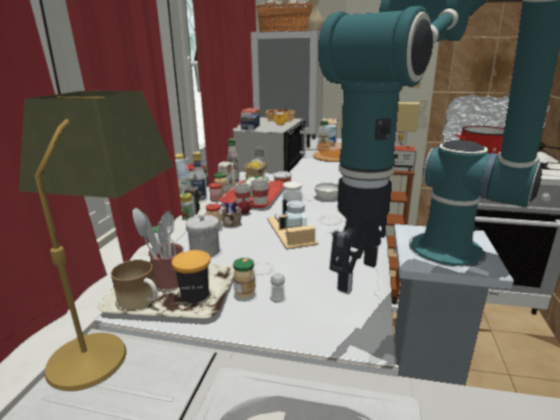

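The top view shows the clamp at about (297,225), with the jar cap near (279,230) and the black handle near (319,210). I'll enlarge that area.

Run:
```python
from h import *
im=load('top0')['pixels'][180:280,235:355]
cv2.imwrite('pics/c1.png',cv2.resize(im,None,fx=6,fy=6,interpolation=cv2.INTER_CUBIC))
```

```text
(no output)
```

View pics/c1.png

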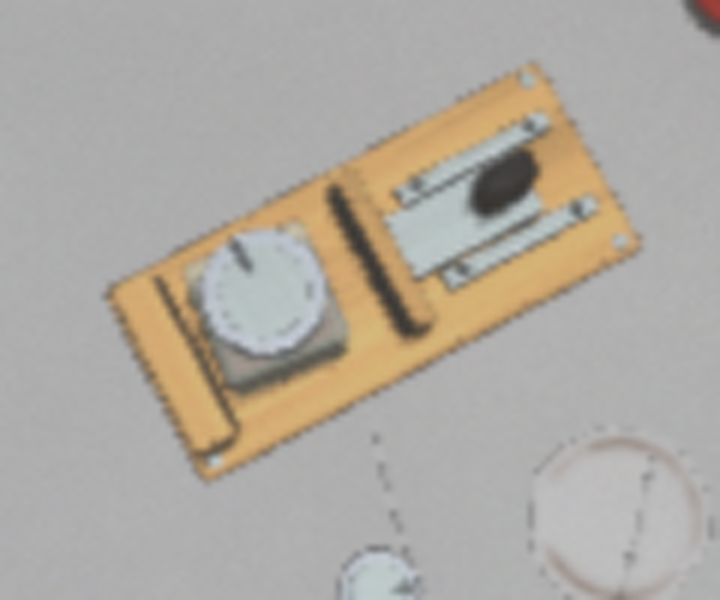

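The crop shows the board's -y corners at (538,62) and (640,240), the +y corners near (108,290) and (205,480), the handle top at about (505,182), and the cap centre at about (265,290) with its mark towards (235,240).

Run:
```python
from h import *
c=load('top0')
P=lambda x,y,z:atz(c,(235+(x+.5)/6-.5,180+(y+.5)/6-.5),z)
A=P(538,62,.012);B=P(640,240,.012);D=P(205,480,.012);E=P(108,290,.012)
print(A,B,D,E,np.linalg.norm(A-B),np.linalg.norm(B-D),np.linalg.norm(A-E))
u=(A-B)[:2];yv=((D-B)+(E-A))[:2]
tx=np.arctan2(u[1],u[0]);ty=np.arctan2(yv[1],yv[0])-np.pi/2
print('yaw',tx,ty)
th=ty; X=np.array([np.cos(th),np.sin(th)]);Y=np.array([-X[1],X[0]])
m=(A+B+D+E)[:2]/4; o=m+Y*.065
m2=(A+B)[:2]/2+Y*.19
print('origin',o,m2)
h=P(505,182,.09)[:2];cap=P(265,290,.1245)[:2];mk=P(236,238,.1245)[:2]
for n,v in(('h',h),('cap',cap),('mk',mk)):print(n,v,(v-o)@X,(v-o)@Y)
print(np.arctan2(*(mk-cap)[::-1]), bot.read_state()['time'])
```

```text
[ 0.60946012 -0.11268624  0.012     ] [ 0.51784902 -0.16225359  0.012     ] [0.39761118 0.05458794 0.012     ] [0.4920536  0.10413484 0.012     ] 0.10416100502855694 0.24794633462517782 0.24656777523219556
yaw 0.4959556526517191 0.5013015178544928
origin [0.4730066 0.027948 ] [0.47234678 0.02915208]
h [ 0.53250507 -0.08856615] -0.0038152441313547836 -0.13077101737244048
cap [0.47630299 0.02292391] 0.0004763836536341294 -0.005990046389570017
mk [0.50001284 0.03617065] 0.02763487083303943 -0.005767391486149103
0.5094996886036763 0.1
```

```bash
cat >> h.py <<'E'
from scipy.spatial.transform import Rotation as Rn
TH=0.50; O=np.array([.4727,.0285])
def w(x,y,z,th=None,o=None):
    t=TH if th is None else th; o=O if o is None else o
    return np.array([*(o+np.array([[np.cos(t),-np.sin(t)],[np.sin(t),np.cos(t)]])@[x,y]),z])
def toclamp(p):
    d=p[:2]-O;c,s=np.cos(TH),np.sin(TH);return np.array([c*d[0]+s*d[1],-s*d[0]+c*d[1],p[2]])
def rel(P,yaw=None):
    "shift in tool axes, and tool-z turn to bring tool y to world angle yaw (mod pi)"
    s=bot.read_state();R=Rn.from_rotvec(s['tcp_rot']).as_matrix()
    y=R[:,1];a=np.arctan2(y[1],y[0]);
    print('pos',s['tool_pos'],'clamp',toclamp(s['tool_pos']),'yang',a,'q6',s['q'][5],'t',s['time'],'F',s['wrist_force'])
    print('shift',R.T@(P-s['tool_pos']))
    if yaw is not None:
        d=(yaw-a+np.pi/2)%np.pi-np.pi/2; print('turn',-d)
E
python3 - <<'E'
from h import *
rel(w(-.001,-.19,.21),TH)
print(Rn.from_rotvec(bot.read_state()['tcp_rot']).as_matrix().round(3))
E
```

```text
pos [0.26800994 0.61872499 0.2085645 ] clamp [0.10333651 0.6161048  0.2085645 ] yang 1.1619662687360024 q6 -0.036867438042679855 t 0.1 F [-0.13855438 -0.24601972 -0.15044601]
shift [-5.71711063e-01 -5.77788458e-01 -2.75821767e-04]
turn 0.6619662687360024
[[-0.918  0.398 -0.001]
 [ 0.398  0.918 -0.002]
 [ 0.    -0.002 -1.   ]]
```

Emit:
play_rows(steps=[-0.04,-0.04,0,0.05,-0.08,-0.08,0,0.1,-0.12,-0.12,0,0.15,-0.16,-0.16,0,0.2,-0.2,-0.2,0,0.25,-0.24,-0.24,0,0.3,-0.28,-0.28,0,0.35,-0.32,-0.32,0,0.4,-0.36,-0.36,0,0.45,-0.4,-0.4,0,0.5], jaw=255, grip_force=40)

```text
time: 1.35
tool_pos: [0.4765, 0.0915, 0.2096]
tcp_rot: [-1.381, -2.822, -0.0]
wrist_force: [1.4, -0.6, -0.7]
width: 0.004
grip_force: 0.0
```

Run:
```python
from h import *
snap('wrist','w1')
rel(w(-.001,-.19,.15),TH)
```

```text
pos [0.47870947 0.08543282 0.20963044] clamp [0.03256885 0.04708216 0.20963044] yang 0.6557486429289023 q6 -0.5240643631712519 t 1.4 F [ 2.4054646  -4.82866823  0.3242018 ]
shift [-0.22867261 -0.06982171  0.06102765]
turn 0.15574864292890234
```

View pics/w1.png

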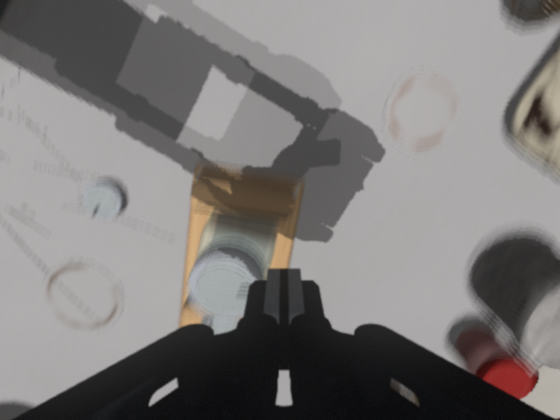

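The wrist view (motion-blurred) shows the clamp with the cap at about (225,280). I'll go on to a spot behind the handle and descend there.

Emit:
play_rows(steps=[-0.05,-0.016,0,0.04,-0.1,-0.031,0,0.08,-0.15,-0.047,0,0.12,-0.2,-0.062,0,0.16,-0.236,-0.074,0,0.16,-0.236,-0.074,0,0.16,-0.236,-0.074,0,0.16])

```text
time: 2.28
tool_pos: [0.5625, -0.1377, 0.2091]
tcp_rot: [-1.6, -2.702, -0.0]
wrist_force: [-0.3, -0.2, 1.0]
width: 0.003
grip_force: 0.0
```

Run:
```python
from h import *
snap('wrist','w2');snap('top','top2')
rel(w(-.001,-.19,.068),TH)
```

```text
pos [ 0.56253732 -0.13706478  0.20950187] clamp [-0.00053631 -0.18836707  0.20950187] yang 0.5031425576691599 q6 -0.7855000135123713 t 2.375 F [ 0.49320079 -0.02095416  0.5802208 ]
shift [-0.00175226 -0.00041789  0.14150058]
turn 0.00314255766915994
```

View pics/w2.png

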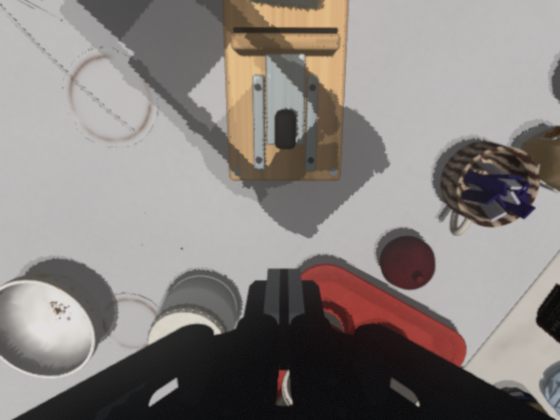

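The wrist view shows the handle at u 274–297, v 108–150, the board's -y edge at v≈180 (u 229–341), and the jaw's rubber at v≈30.

Run:
```python
from h import *
c=load('w2');print('cam',-np.array(c['R']).T@c['t'])
a=atz(c,(229,180),.012);b=atz(c,(341,180),.012);print(toclamp(a),toclamp(b),np.linalg.norm(a-b))
for px in((274,129),(297,129),(286,108),(286,150)):print('h',px,toclamp(atz(c,px,.09)))
print(toclamp(atz(c,(233,30),.062)),toclamp(atz(c,(341,30),.062)))
for yc in(-.146,-.136,-.13):print(yc,proj(c,[w(x,yc+d,.09) for x,d in((-.008,-.014),(.008,-.014),(-.008,.014))]).round())
c=load('top2')
for n,px in(('jarR',(396,206)),('onion',(337,157))):print(n,atz(c,px,.07))
```

```text
cam [ 0.52579473 -0.07174748  0.37297607]
[-0.05478553 -0.1883793   0.012     ] [ 0.05484224 -0.18819787  0.012     ] 0.10962791939419368
h (274, 129) [-0.00851068 -0.13389233  0.09      ]
h (297, 129) [ 0.0084479  -0.13386386  0.09      ]
h (286, 108) [ 0.00028523 -0.11896278  0.09      ]
h (286, 150) [ 0.00039105 -0.14926614  0.09      ]
[-0.03976013 -0.06272612  0.062     ] [ 0.04179949 -0.06258084  0.062     ]
-0.146 [[275. 164.]
 [296. 164.]
 [275. 126.]]
-0.136 [[275. 151.]
 [296. 151.]
 [275. 112.]]
-0.13 [[275. 143.]
 [296. 143.]
 [275. 104.]]
jarR [ 0.54800031 -0.31134651  0.07      ]
onion [ 0.69466384 -0.1459104   0.07      ]
```

```bash
sed -i 's/^def w(/O=O+.0017*np.array([-np.sin(TH),np.cos(TH)])\ndef w(/' h.py; python3 -c "
from h import *
rel(w(0,-.166,.064),TH)"
```

```text
pos [ 0.56253732 -0.13706478  0.20950187] clamp [-0.00053631 -0.19006707  0.20950187] yang 0.5031425576691599 q6 -0.7855000135123713 t 2.375 F [ 0.49320079 -0.02095416  0.5802208 ]
shift [0.02394104 0.00066431 0.14552213]
turn 0.00314255766915994
```

Emit:
play_rows(steps=[0,0,0.04,0,0,0,0.08,0,0,0,0.11,0,0,0,0.13,0,0,0,0.144,0,0.01,0,0.144,0,0.02,0,0.144,0,0.026,0,0.144,0,0.03,0,0.144,0,0.034,0,0.144,0])

```text
time: 3.62
tool_pos: [0.5479, -0.1094, 0.0668]
tcp_rot: [1.597, 2.701, -0.001]
wrist_force: [2.6, -4.7, 0.5]
width: 0.001
grip_force: 2.2
```

Emit:
play_rows(steps=[0.003,0,0,0,0.006,0,0,0,0.009,0,0,0,0.012,0,0,0,0.015,0,0,0,0.018,0,0,0])

```text
time: 4.38
tool_pos: [0.5396, -0.0942, 0.0668]
tcp_rot: [1.598, 2.7, -0.001]
wrist_force: [1.6, -4.6, 0.1]
width: 0.001
grip_force: 2.2
```

```bash
python3 -c "
from h import *
rel(w(0,-.131,.064),TH)"
```

```text
pos [ 0.53961576 -0.09422096  0.06683261] clamp [-1.11460399e-04 -1.41478893e-01  6.68326074e-02] yang 0.5020351956387321 q6 -0.7179821483417709 t 4.375 F [ 1.59657322 -4.59855072  0.11318228]
shift [0.01048948 0.00012784 0.00279245]
turn 0.0020351956387321124
```

Emit:
play_rows(steps=[0.002,0,0,0,0.004,0,0,0,0.006,0,0,0,0.007,0,0,0])

```text
time: 4.88
tool_pos: [0.5367, -0.0885, 0.0671]
tcp_rot: [1.597, 2.699, -0.001]
wrist_force: [1.9, -5.7, 1.3]
width: 0.001
grip_force: 2.7
```

Emit:
play_rows(steps=[0.001,0,0,0,0.002,0,0,0])

```text
time: 5.12
tool_pos: [0.5358, -0.0868, 0.0671]
tcp_rot: [1.597, 2.699, -0.001]
wrist_force: [1.9, -6.6, 0.1]
width: -0.0
grip_force: 2.7
```

Emit:
play_rows(steps=[0.001,0,0,0,0.002,0,0,0])

```text
time: 5.38
tool_pos: [0.5348, -0.085, 0.0671]
tcp_rot: [1.597, 2.699, -0.001]
wrist_force: [2.1, -5.8, 2.3]
width: -0.001
grip_force: 2.7
```

Emit:
play_rows(steps=[0.001,0,0,0,0.002,0,0,0])

```text
time: 5.62
tool_pos: [0.5341, -0.0835, 0.0672]
tcp_rot: [1.596, 2.699, -0.001]
wrist_force: [2.8, -8.2, 1.6]
width: 0.002
grip_force: 3.5
```

Emit:
play_rows(steps=[0.001,0,0,0,0.002,0,0,0])

```text
time: 5.88
tool_pos: [0.534, -0.0828, 0.0678]
tcp_rot: [1.595, 2.697, -0.002]
wrist_force: [3.6, -10.1, 0.9]
width: 0.003
grip_force: 4.7
```

Emit:
play_rows(steps=[0.001,0,0,0,0.002,0,0,0])

```text
time: 6.12
tool_pos: [0.5332, -0.0796, 0.0684]
tcp_rot: [1.597, 2.697, 0.002]
wrist_force: [2.2, -5.0, 7.3]
width: 0.003
grip_force: 3.3
```

```bash
python3 -c "
from h import *
snap('wrist','w3')
rel(w(0,-.131,.064),TH)"
```

```text
pos [ 0.53310434 -0.0794717   0.06842808] clamp [ 0.0012454  -0.12541346  0.06842808] yang 0.501808651231775 q6 -0.6940685303128167 t 6.175 F [ 2.43195098 -4.22451304  5.624472  ]
shift [-0.00555969 -0.00127526  0.0044533 ]
turn 0.0018086512317749825
```

View pics/w3.png

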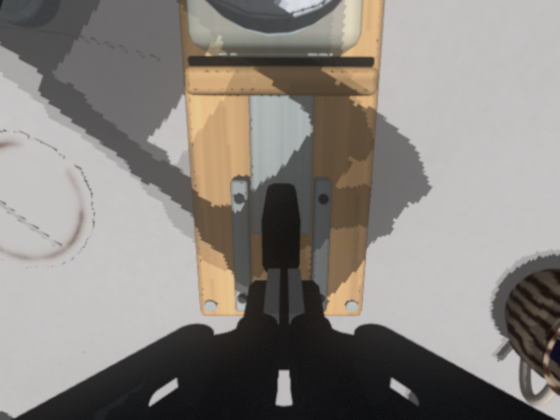

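The wrist view shows the jaw's rubber front edge at v≈57 (u 188–374), the jar body just ahead of it at v≈52, and the handle top's far edge at v≈184.

Run:
```python
from h import *
c=load('w3')
for px in((188,57),(374,57)):print('face',toclamp(atz(c,px,.062)))
for px in((265,184),(297,184)):print('handle front',toclamp(atz(c,px,.09)))
for px in((200,315),(362,315)):print('board end',toclamp(atz(c,px,.012)))
print(bot.read_state()['wrist_force'],bot.read_state()['joint_torque'])
t=snap('top','top3')['pixels'][180:280,235:355]
cv2.imwrite('pics/c3.png',cv2.resize(t,None,fx=6,fy=6,interpolation=cv2.INTER_CUBIC))
```

```text
face [-0.03944162 -0.0328941   0.062     ]
face [ 0.0386547  -0.03273603  0.062     ]
handle front [-0.00659264 -0.08101517  0.09      ]
handle front [ 0.00575926 -0.08100988  0.09      ]
board end [-0.05499429 -0.1885095   0.012     ]
board end [ 0.0539743 -0.1886847  0.012    ]
[ 2.43195098 -4.22451304  5.624472  ] [ 2.15434358e+00 -3.52434790e+01 -2.67487031e+01  1.12589087e+00
  9.47676413e-01  6.95668452e-03]
```

Run:
```python
from h import *
c=load('w3');print(toclamp(-np.array(c['R']).T@c['t']))
for z in(.04,.05,.06):print('handle front',z,toclamp(atz(c,(265,184),z)),toclamp(atz(c,(297,184),z)))
```

```text
[-2.11294911e-04 -4.89849501e-02  2.31729465e-01]
handle front 0.04 [-0.00884388 -0.09231494  0.04      ] [ 0.00786558 -0.09230779  0.04      ]
handle front 0.05 [-0.00839363 -0.09005498  0.05      ] [ 0.00744431 -0.09004821  0.05      ]
handle front 0.06 [-0.00794338 -0.08779503  0.06      ] [ 0.00702305 -0.08778862  0.06      ]
```

View pics/c3.png

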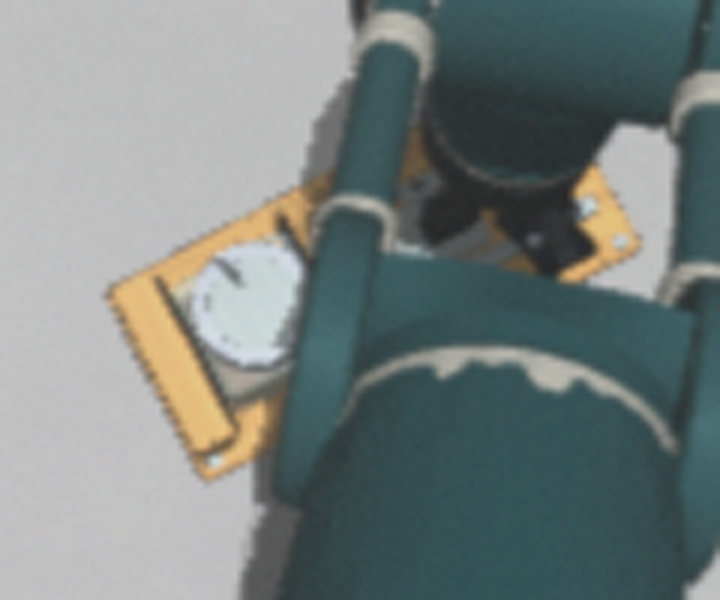

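The top crop shows the cap moved to about (250,300), nearer the fence, with its mark at (228,270). The jaw is nearly shut, so I'll push slightly further and watch the force.

Emit:
play_rows(steps=[0.001,0,0,0,0.001,0,0,0])

```text
time: 6.48
tool_pos: [0.5326, -0.0785, 0.0684]
tcp_rot: [1.596, 2.698, 0.002]
wrist_force: [2.4, -4.5, 7.2]
width: 0.001
grip_force: 3.3
```

```bash
python3 -c "
from h import *
rel(w(0,-.131,.064),TH);print(bot.read_state()['torque'],bot.read_state()['tcp_rot'])"
```

```text
pos [ 0.53263753 -0.07846871  0.06844432] clamp [ 0.0013166  -0.12430945  0.06844432] yang 0.5020455440083017 q6 -0.6927306684078277 t 6.475 F [ 2.41597975 -4.48191608  7.24501776]
shift [-0.00666351 -0.00135019  0.00447476]
turn 0.002045544008301814
[-0.7373644  -0.31668091  0.01974217] [1.59648530e+00 2.69759561e+00 1.68768784e-03]
```

Run:
```python
from h import *
snap('wrist','w4')
for f in('w3','w4'):
    c=load(f);g=cv2.cvtColor(c['pixels'],cv2.COLOR_BGR2GRAY).astype(int)
    print(f,'strip',g[50:72,215:235].mean(1).round().astype(int))
    print('front of handle',g[172:196,276:288].mean(1).round().astype(int))
    print('board',g[304:326,215:225].mean(1).round().astype(int),toclamp(-np.array(c['R']).T@c['t']), c['R'][2])
```

```text
w3 strip [103 107 117 135 141 112  76  56  50  49  50  50  50  50  51  65  96 129
 149 158 161 165]
front of handle [97 93 88 86 84 83 83 82 83 82 76 54 38 34 34 34 33 33 32 32 32 32 31 31]
board [179 186 189 192 192 193 193 193 192 188 176 172 184 192 193 193 193 194
 193 192 192 192] [-2.11294911e-04 -4.89849501e-02  2.31729465e-01] [ 0.15050521 -0.26410431 -0.9526789 ]
w4 strip [117 109 104 105 107 112 125 143 138  99  64  52  50  51  51  51  51  50
  57  85 120 145]
front of handle [107 102  98  89  84  84  84  83  83  83  83  82  80  67  46  35  34  34
  34  33  33  33  32  32]
board [179 176 182 187 190 192 193 193 193 193 192 186 175 176 188 193 193 193
 193 193 192 192] [-1.69900649e-04 -4.77586684e-02  2.31763987e-01] [ 0.1505464  -0.26392644 -0.95272169]
```

Emit:
play_rows(steps=[-0.02,0,0,0,-0.03,0,0,0])

```text
time: 6.78
tool_pos: [0.5455, -0.1024, 0.0682]
tcp_rot: [1.601, 2.702, 0.005]
wrist_force: [-2.9, 5.8, 12.6]
width: -0.001
grip_force: 6.0
```

Emit:
play_rows(steps=[0,0,0,0,0,0,0,0,0,0,0,0,0,0,0,0,0,0,0,0,0,0,0,0,0,0,0,0], jaw=0)

```text
time: 7.65
tool_pos: [0.5438, -0.1032, 0.0658]
tcp_rot: [-1.6, -2.704, 0.0]
wrist_force: [-0.3, 0.5, -0.9]
width: 0.999
grip_force: 0.0
```

Run:
```python
from h import *
c=snap('wrist','w5');rel(w(-.0003,-.108,.068),TH)
```

```text
pos [ 0.54378459 -0.1032535   0.06575786] clamp [-0.0007834  -0.15140434  0.06575786] yang 0.5019541162094775 q6 -0.7346152816288285 t 7.7 F [-0.37321556  0.09927584  0.17926892]
shift [ 0.04340341  0.00056814 -0.00224032]
turn 0.0019541162094776077
```

View pics/w5.png

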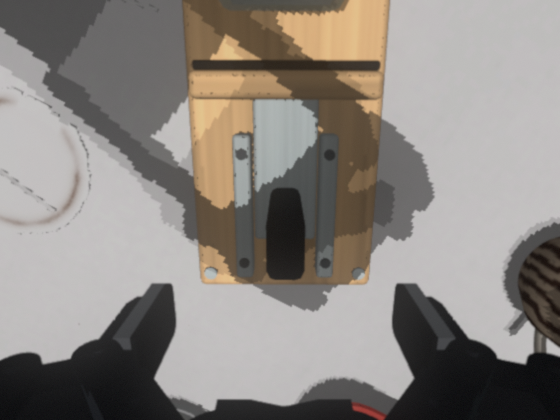

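The view shows the jaw was dragged back with the retreat: the rubber at v≈65 is clear of the jar, and the handle sits at u 266–305, v 188 (front base) to 279 (rear top). I'll grasp the fin between the pads instead.

Run:
```python
from h import *
c=load('w5')
for px,z in(((286,188),.04),((286,279),.09),((269,276),.09),((303,276),.09),((192,61),.062),((380,61),.062),((205,284),.012),((369,284),.012)):print(px,toclamp(atz(c,px,z)))
t=toclamp
print('jar near edge',t(atz(c,(225,8),.07)),t(atz(c,(345,8),.07)))
```

```text
(286, 188) [-5.58678306e-05 -1.19500205e-01  4.00000000e-02]
(286, 279) [-0.00029216 -0.14623456  0.09      ]
(269, 276) [-0.00726924 -0.14488518  0.09      ]
(303, 276) [ 0.00667503 -0.14486336  0.09      ]
(192, 61) [-0.03949539 -0.06041761  0.062     ]
(380, 61) [ 0.03865391 -0.06025522  0.062     ]
(205, 284) [-0.05180322 -0.18936428  0.012     ]
(369, 284) [ 0.05392736 -0.18920338  0.012     ]
jar near edge [-0.02381901 -0.04227485  0.07      ] [ 0.02195844 -0.04217724  0.07      ]
```

Emit:
play_rows(steps=[0.006,0,0,0,0.012,0,0,0,0.018,0,0,0,0.018,0,0,0])

```text
time: 8.2
tool_pos: [0.5348, -0.0869, 0.0658]
tcp_rot: [-1.599, -2.704, 0.0]
wrist_force: [-0.4, 0.2, 0.1]
width: 0.998
grip_force: 0.0
```

Emit:
play_rows(steps=[0,0,0,0,0,0,0,0,0,0,0,0,0,0,0,0,0,0,0,0,0,0,0,0,0,0,0,0,0,0,0,0], jaw=255, grip_force=60)

```text
time: 9.2
tool_pos: [0.5357, -0.0874, 0.0661]
tcp_rot: [1.6, 2.703, 0.001]
wrist_force: [1.9, 1.7, 0.7]
width: 0.149
grip_force: 58.7
```

Emit:
play_rows(steps=[0.003,0,0,0,0.006,0,0,0,0.009,0,0,0,0.012,0,0,0,0.015,0,0,0])

```text
time: 9.82
tool_pos: [0.5294, -0.0756, 0.0661]
tcp_rot: [1.598, 2.7, -0.001]
wrist_force: [5.2, -3.0, -1.7]
width: 0.15
grip_force: 58.6
```

Run:
```python
from h import *
rel(w(-.0003,-.106,.068),TH)
```

```text
pos [ 0.52935594 -0.07564929  0.06613592] clamp [-0.00021157 -0.12026191  0.06613592] yang 0.502353609000786 q6 -0.6882394217989176 t 9.825 F [ 5.22711716 -2.9824425  -1.65792519]
shift [ 1.42549244e-02 -5.18864603e-05 -1.91810641e-03]
turn 0.002353609000786072
```

Emit:
play_rows(steps=[0.003,0,0,0,0.006,0,0,0,0.008,0,0,0])

```text
time: 10.2
tool_pos: [0.5255, -0.0686, 0.0661]
tcp_rot: [1.597, 2.7, -0.001]
wrist_force: [5.3, -3.1, -2.6]
width: 0.151
grip_force: 58.6
```

Emit:
play_rows(steps=[0.0015,0,0,0,0.003,0,0,0])

```text
time: 10.45
tool_pos: [0.5241, -0.066, 0.0662]
tcp_rot: [1.597, 2.7, -0.001]
wrist_force: [5.9, -2.4, -1.9]
width: 0.152
grip_force: 58.6
```

Emit:
play_rows(steps=[0.001,0,0,0,0.002,0,0,0])

```text
time: 10.7
tool_pos: [0.5232, -0.0642, 0.0662]
tcp_rot: [1.597, 2.7, -0.001]
wrist_force: [5.1, -2.4, -1.6]
width: 0.15
grip_force: 58.6
```

Emit:
play_rows(steps=[0.001,0,0,0,0.002,0,0,0])

```text
time: 10.95
tool_pos: [0.5226, -0.0632, 0.0662]
tcp_rot: [1.596, 2.699, -0.002]
wrist_force: [6.2, -8.0, -4.8]
width: 0.143
grip_force: 58.6
```

Emit:
play_rows(steps=[0.001,0,0,0,0.002,0,0,0])

```text
time: 11.2
tool_pos: [0.5227, -0.0632, 0.0662]
tcp_rot: [1.593, 2.697, -0.004]
wrist_force: [9.1, -13.7, -7.4]
width: 0.144
grip_force: 58.6
```

Emit:
play_rows(steps=[0.001,0,0,0,0.002,0,0,0])

```text
time: 11.45
tool_pos: [0.5227, -0.0632, 0.0663]
tcp_rot: [1.591, 2.695, -0.007]
wrist_force: [11.3, -18.8, -10.7]
width: 0.148
grip_force: 58.6
```

Emit:
play_rows(steps=[-0.004,0,0,0,-0.004,0,0,0])

```text
time: 11.7
tool_pos: [0.5227, -0.0633, 0.0662]
tcp_rot: [1.597, 2.699, -0.001]
wrist_force: [5.8, -5.6, -2.4]
width: 0.15
grip_force: 59.9
```

Emit:
play_rows(steps=[0,0,0,0,0,0,0,0,0,0,0,0,0,0,0,0,0,0,0,0,0,0,-0.02,0,0,0,-0.05,0,0,0,-0.09,0,0,0,-0.12,0,0,0,-0.12,0], jaw=0)

```text
time: 12.95
tool_pos: [0.5231, -0.0615, 0.1891]
tcp_rot: [1.597, 2.698, 0.004]
wrist_force: [0.7, 0.2, 0.1]
width: 1.0
grip_force: 0.0
```

Run:
```python
from h import *
c=snap('wrist','w6');rel(w(0,0,.17),TH);print(bot.read_state()['width'])
```

```text
pos [ 0.5215917  -0.06127361  0.18696309] clamp [-1.33259525e-04 -1.03923684e-01  1.86963089e-01] yang 0.5020971781501882 q6 -0.6664345126956162 t 13.0 F [ 0.19833712  0.47638937 -1.39921876]
shift [0.10395283 0.00031403 0.01678112]
turn 0.0020971781501881726
0.9977941472252123
```

View pics/w6.png

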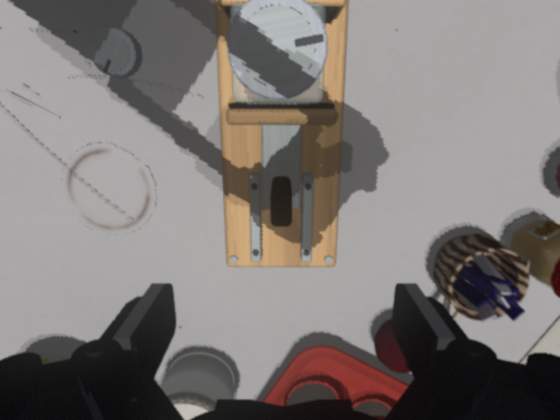

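The wrist view shows the jaw shut against the jar, with the cap centred near (277,48), u 228–327, bottom v≈98, and its mark's outer end at (323,39).

Run:
```python
from h import *
c=load('w6')
for n,px,z in(('L',(228,47),.1245),('R',(327,47),.1245),('bot',(277,98),.1245),('mark',(323,39),.1245),('end',(227,267),.012),('end',(337,267),.012),('face',(228,103),.062),('face',(335,103),.062)):
    p=atz(c,px,z);print(n,toclamp(p),p)
```

```text
L [-0.03035574 -0.00134697  0.1245    ] [0.44589108 0.01425649 0.1245    ]
R [ 0.02506137 -0.00120901  0.1245    ] [0.49445803 0.04094595 0.1245    ]
bot [-0.00302625 -0.02863982  0.1245    ] [0.48295985 0.00340722 0.1245    ]
mark [0.02268677 0.0028989  0.1245    ] [0.49040469 0.04341253 0.1245    ]
end [-0.05450932 -0.18921954  0.012     ] [ 0.51476522 -0.16219704  0.012     ]
end [ 0.05502251 -0.18929664  0.012     ] [ 0.61092542 -0.10975235  0.012     ]
face [-0.04008821 -0.03227059  0.062     ] [ 0.4521756  -0.01754753  0.062     ]
face [ 0.03939405 -0.03211906  0.062     ] [0.52185521 0.02069128 0.062     ]
```

Emit:
play_rows(steps=[0.035,-0.001,0,0,0.07,-0.002,0,0,0.104,-0.0026,0,0,0.104,-0.0026,0,0,0.104,-0.0026,0.02,0,0.104,-0.0026,0.04,0,0.104,-0.0026,0.055,0,0.104,-0.0026,0.055,0])

```text
time: 14.0
tool_pos: [0.4669, 0.0283, 0.1287]
tcp_rot: [-1.599, -2.7, 0.004]
wrist_force: [0.9, 0.2, 0.5]
width: 1.001
grip_force: 0.0
```

Run:
```python
from h import *
rel(w(-.0027,0,.110),TH)
snap('wrist','w7');snap('top','top7')
c=load('top7');print(proj(c,[w(-.0027,0,.1245)]))
```

```text
pos [0.46690256 0.02829915 0.12868322] clamp [-0.00518402  0.00090318  0.12868322] yang 0.5015841273230885 q6 -0.49402538889025405 t 14.0 F [0.92468836 0.20750361 0.53273881]
shift [-0.00094127  0.00255431  0.01867186]
turn 0.0015841273230885466
[[276.59794509 230.40422257]]
```

View pics/w7.png

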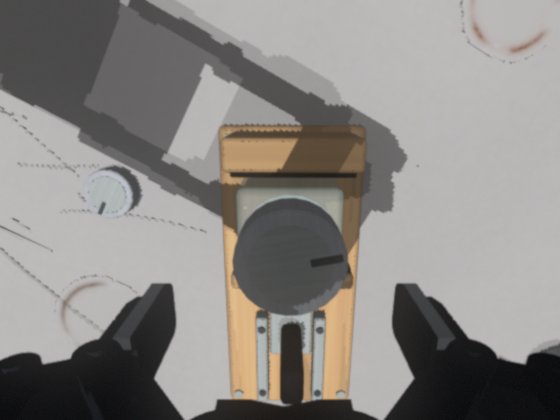

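The wrist view shows the cap between the open fingers: u 233–348, v 197–315, mark end at (343,260). The far finger gap is symmetric about u≈284.

Run:
```python
from h import *
c=load('w7')
pts=[(233,256),(348,256),(290,197),(290,315),(343,260)]
P=[toclamp(atz(c,p,.1245)) for p in pts]
for p in P:print(p)
print((P[0]+P[1])/2,(P[2]+P[3])/2)
for p in[(222,128),(364,128)]:print(toclamp(atz(c,p,.062)))
rel(w((P[0]+P[1])[0]/2,(P[2]+P[3])[1]/2,.11),TH)
```

```text
[-0.03020851  0.00388144  0.1245    ]
[0.02560975 0.00403104 0.1245    ]
[-0.00272583  0.03346191  0.1245    ]
[-0.00231517 -0.0287371   0.1245    ]
[0.0232861  0.00191696 0.1245    ]
[-0.00229938  0.00395624  0.1245    ] [-0.0025205  0.0023624  0.1245   ]
[-0.04292015  0.06020073  0.062     ]
[0.04236534 0.06036133 0.062     ]
pos [0.46860186 0.02847909 0.13076841] clamp [-0.00360649  0.0002464   0.13076841] yang 0.5016959976203285 q6 -0.493922225444568 t 14.1 F [ 0.32524993 -0.33320655 -0.16136636]
shift [0.00211366 0.00131552 0.02076811]
turn 0.0016959976203283489
```

Emit:
play_rows(steps=[0,0.0012,0.01,0,0,0.0012,0.0205,0,0,0.0012,0.0205,0,0,0.0012,0.0205,0])

```text
time: 14.6
tool_pos: [0.4694, 0.0294, 0.1102]
tcp_rot: [-1.6, -2.703, 0.0]
wrist_force: [0.0, -0.1, -0.8]
width: 1.004
grip_force: 0.0
```

Emit:
play_rows(steps=[0,0,0,0,0,0,0,0,0,0,0,0,0,0,0,0,0,0,0,0,0,0,0,0], jaw=255, grip_force=60)

```text
time: 15.35
tool_pos: [0.4695, 0.0293, 0.1103]
tcp_rot: [1.6, 2.704, 0.0]
wrist_force: [-0.1, 0.5, -0.3]
width: -0.002
grip_force: 0.0
```

Run:
```python
from h import *
rel(w(-.0025,0,.11),TH);print(bot.read_state()['width'])
c=snap('wrist','w8')
```

```text
pos [0.46945034 0.02934868 0.11029411] clamp [-0.00244496  0.00060276  0.11029411] yang 0.5020021260552796 q6 -0.4925402737319732 t 15.35 F [-0.06089765  0.54359468 -0.3050268 ]
shift [-6.02647026e-04 -5.62494348e-05  2.94109612e-04]
turn 0.002002126055279607
-0.002251508338181336
```

Run:
```python
from h import *
c7=load('w7');c8=load('w8')
s=bot.read_state();print(s['width'],s['grip_force'])
print('tcp in w8',proj(c8,[s['tool_pos'],w(-.0025,0,.1245),w(.026,0,.1245),w(-.031,0,.1245),w(-.0025,-.0285,.1245),w(-.0025,.0285,.1245)]).round())
print('tcp7 in w7',proj(c7,[[.4686,.0285,.1308],w(-.0025,0,.1245)]).round())
for n,c in(('w7',c7),('w8',c8)):
    g=cv2.resize(cv2.cvtColor(c['pixels'],cv2.COLOR_BGR2GRAY),(70,35),interpolation=cv2.INTER_AREA)
    print(n)
    for r in g:print(''.join(' .:-=+*#%@'[9-min(9,int(v)//24)] for v in r))
```

```text
-0.00034077564264567347 0.0
tcp in w8 [[285. 265.]
 [285. 280.]
 [349. 280.]
 [220. 280.]
 [284. 336.]
 [285. 219.]]
tcp7 in w7 [[288. 269.]
 [290. 263.]]
w7
***************=***+---:::::::::::::::::::::::::::::::::::::::::::::::
***************++****+==-:::::::::::::::::::::::::::::::::::::::::::::
***************++++++****=-::::::::::::::::::::::::::::::::-::::::::::
**************+++++++++****==-:::::::::::::::::::::::::::::::::::---::
*************+++++++++++++****=--:::::::::::::::::::::::::::::::-:::::
*************++++++++++++==+****=-----::::::::::::::::::::::::::::::::
************+++++++++++++::-=+****+=----::::::::::::::::::::::::::::::
=***********++++++++++++=:::::=+*****+=---::::::::::::::::::::::::::::
::-+*******++++++++++++=:::::----+******+==-::::::::::::::::::::::::::
:::::-=*******+++++++++:::::-------=+*******+-::::::::::::::::::::::::
::::::::-=******++++++-::::-=========+******+++=-:::::::::::::::::::::
::::::::::+*******+++=:::::==++++++++**#*#****+++-::::::::::::::::::::
:::::::::::-=+******+:::::-=--------+*******++++++-:::::::::::::::::::
:::::::::::::-==+**
[... 3330 characters left out ...]
:::::::::::::::::::-*#%%##@##%%#*=:::::::::::::::::::::::::::
:::::--:::::::::::::::::::::.-%%%%#@#%%%%=::::::::::::::::::::::::::::
:::::::::::::::::::::-*#%#+-=*%%%@@@@@@%%#=-+%%#*=::::::::::::::::::::
::::::::::::::::-:-+#%%%%%%%%%%%@@@@@@@@@%%%%%%%%%#+-:::::::::::::::::
::.:.::::::::::-+#%%%%%%%%%%%%@@@@@@@@@@@@@%%%%%%%%%%#+:::::::::::::::
.:.::::::::::=*%%%%%%%%%%%%@@@@@@@@@@@@@@@@@@%%%%%%%%%%%#=:::---:::-+*
::::::::::-*%%%%%%%%%*%%%%@@@@@@@@@@@@@@@@@@@@@%%*%%%%%%%%%#####*=-***
:::::::-+#%%%%%%%%%*-=%@@@@@@@@@@@@@@@@@@@@@@@@@%=-*%@@@@@@@@@%%##+*##
:::::+#%%%%%%%%%%%#+%@@@@@@@@@@@@@@@@@@@@@@@@@@@@@%+#@@@@@@@@@@@@@%**#
::=*%%%%%%%%%%@@@@@@@@@@@@@@@@@@@@@@@@@@@@@@@@@@@@@@@@@@@@@@@@@@@@@%%#
```

Run:
```python
from h import *
for n,p in(('w7',np.array([.4686,.0285,.1308])),('w8',np.array([.46945,.02935,.1103]))):
    c=load(n);q=toclamp(p)
    half=.0425 if n=='w7' else 0
    for h in(-.017,-.004,.01,.03):
        print(n,h,proj(c,[w(q[0]+s*half,q[1]+d,q[2]+h) for s in(-1,1) for d in(-.011,.011)]).round().tolist())
```

```text
w7 -0.017 [[207.0, 274.0], [204.0, 234.0], [369.0, 274.0], [372.0, 234.0]]
w7 -0.004 [[201.0, 285.0], [198.0, 243.0], [374.0, 286.0], [378.0, 244.0]]
w7 0.01 [[195.0, 300.0], [191.0, 255.0], [381.0, 300.0], [385.0, 256.0]]
w7 0.03 [[184.0, 325.0], [179.0, 275.0], [393.0, 325.0], [398.0, 276.0]]
w8 -0.017 [[284.0, 271.0], [285.0, 232.0], [284.0, 271.0], [285.0, 232.0]]
w8 -0.004 [[285.0, 282.0], [285.0, 241.0], [285.0, 282.0], [285.0, 241.0]]
w8 0.01 [[285.0, 296.0], [285.0, 252.0], [285.0, 296.0], [285.0, 252.0]]
w8 0.03 [[285.0, 321.0], [285.0, 272.0], [285.0, 321.0], [285.0, 272.0]]
```

The cap and fingers show what happened: the real fingertips stand about 22 mm above the reported TCP when shut, and about 31 mm above when open. The fingers therefore closed above the cap. This also explains the earlier slip at the handle's top. I'll reopen and go about 38 mm lower.

Emit:
play_rows(steps=[0,0,0,0,0,0,0,0,0,0,0,0,0,0,0,0,0,0,0,0,0,0,0,0,0,0,0,0], jaw=0)

```text
time: 16.27
tool_pos: [0.4695, 0.0293, 0.1103]
tcp_rot: [1.6, 2.704, 0.0]
wrist_force: [-0.0, 0.7, 0.0]
width: 0.996
grip_force: 0.0
```

Emit:
play_rows(steps=[0,0,0.01,0,0,0,0.02,0,0,0,0.028,0,0,0,0.034,0,0,0,0.038,0,0,0,0.038,0])

```text
time: 17.02
tool_pos: [0.4692, 0.0293, 0.0719]
tcp_rot: [-1.6, -2.703, 0.001]
wrist_force: [-0.0, -0.1, 0.1]
width: 1.001
grip_force: 0.0
```

Run:
```python
from h import *
rel(w(-.0025,0,.072),TH);print(bot.read_state()['width'])
c=snap('wrist','w9');s=bot.read_state();q=toclamp(s['tool_pos'])
print(proj(c,[w(-.0025,0,.1245),w(-.031,0,.1245),w(.026,0,.1245)]).round())
g=cv2.cvtColor(c['pixels'],cv2.COLOR_BGR2GRAY)[200:400,130:450]
g=cv2.resize(g,(80,33),interpolation=cv2.INTER_AREA)
for r in g:print(''.join(' .:-=+*#%@'[9-min(9,int(v)//24)] for v in r))
```

```text
pos [0.46921374 0.02932634 0.07194248] clamp [-0.00266331  0.00069658  0.07194248] yang 0.501971053429439 q6 -0.49253286534614643 t 17.025 F [-0.00392525 -0.07384284  0.12570777]
shift [-6.96885871e-04  1.61904187e-04 -5.78223608e-05]
turn 0.0019710534294390403
1.001309537169107
[[285. 332.]
 [203. 332.]
 [368. 332.]]
=++++******+==+**++-----++***************************************++++=-.........
.-=+=++**********************************************************++++=:.........
..:====++**************++++++++++++*++***************************++++=:.........
....:--:-=+++********===================================+****++++++++=..........
..........:-=+******+=--------------:::-----------------=*+++++++++++=..........
.............:=+****+--:::::::::::::------:::::::::::::-=+++++=-=====-..........
...............:-=+*+=-::::::::==+**********+=-::::::::-=++++=:.................
:.:..............:=*+=-:::::-+******************=-:::::-=++++...................
.....::...........-**=-:::=***********************+::::-=+++-...................
............::....:-==-:-+*************************
[... 1192 characters left out ...]
******************************-........=%%%%%%%%%##%
%%%%%%%%+...........+************************************=:.........*%%%%%%%%%%%
%%%%%%%#:...........-+**********************************=::.........:#%%%%%%%%%%
%%%%%%%-............:-+********************************=.::..........-%%%%%%%%%%
%%%%%%+.............:::=*****************************+-:.:............+%%%%%%%%%
%%%%%%-.............::..:+**************************=:.:.:............:%%%%%%%%@
%%%%%%#-............::....:=*********************+-:..::.:...........:#%%%%%%%@@
%%%%%%%#-............:......:==+**************+=::....::.:..........-#%%%%%%%@@@
%%%%%%%%#=...........:::::::::::==-=*######=:=-::-::::::.:.........-%%%%%%%%%@@@
```

Emit:
play_rows(steps=[0,0,0,0,0,0,0,0,0,0,0,0,0,0,0,0,0,0,0,0], jaw=255, grip_force=60)

```text
time: 17.7
tool_pos: [0.4698, 0.0293, 0.0731]
tcp_rot: [1.6, 2.703, 0.0]
wrist_force: [-2.3, 1.2, 5.8]
width: 0.654
grip_force: 63.4
```

Run:
```python
from h import *
c=snap('wrist','w10');s=bot.read_state();print(s['width'],s['grip_force'],s['wrist_force'],s['torque'],toclamp(s['tool_pos']))
g=cv2.cvtColor(c['pixels'],cv2.COLOR_BGR2GRAY)[200:410,130:450]
g=cv2.resize(g,(80,35),interpolation=cv2.INTER_AREA)
for r in g[10:]:print(''.join(' .:-=+*#%@'[9-min(9,int(v)//24)] for v in r))
for y in(0,.002,.004):print(proj(c,[w(-.0025,y-.0285,.1245),w(-.0025,y+.0285,.1245),w(-.0025,y+.0285,.1005)]).round().tolist())
```

```text
0.656585708826126 63.38137270649895 [-1.99144802 -0.23298494  5.4160146 ] [-0.04988795  0.40063459  0.0278558 ] [-0.00216548  0.00040986  0.07309187]
..................::.::=*****************************=:-+++=....................
..................::..:*******************************==++--....................
................-++**=*********************************+##+*=...................
...............-***#%#*********************************#%%#**-..................
............-*****#%#***********************************#%##****=...............
..........:*###**#%%*************************************%%#**#%%#:.............
..........*###**#%%#*************************************#%%##*#%%*:............
.........+###***#%%***************************************%%#####%%*............
........+###***#%%#***************************************#%%####%%%+...........
.......=#%%#**#%%%#**********************************####*#%%%####%%%=..........
....:-+#%%%##*#%%%#***************************####%%%%%%%*#%%%#*##%%%%+=:.......
...+#%%%%%%%%#*%%%#**************************#%%%%%#####**#
[... 521 characters left out ...]
%%%%*..::.=*****************************=::.:.*%%%%%%%%%%%%%%%%%%%%
%%%%%%%%%%%%%%%%%+..::..:=*************************+:.::.:.+%%%%%%%%%%%%%%%%%%%%
%%%%%%%%%%%%%%%%%#:.::....:=********************+=:...:.:::#%%%%%%%%%%%%%%%%%%%%
%%%%%%%%%%%%%%%%%%=.::......:-=+************+*=-::....:.::=%%%%%%%%%%%%%%%%%%%%%
%%%%%%%%%%%%%%%%%%#..:.......:.:+---######*-:=:..:....::::#%%%%%%%%%%%%%%%%%%%%%
%%%%%%%%%%%%%%%%%%%-.=*********+*-::%%%%%%*-=****#****#-:=%%%%%%%%%%%%%%%%%%%%%%
=-::%%%%%%%%%%%%%%%#:*%%%%%%%%%%%%%%%%%%%%%%%%%%%%%%%%%+:#%%%%%%%%%%%%%%%-:-+*#%
[[284.0, 395.0], [284.0, 253.0], [284.0, 229.0]]
[[284.0, 391.0], [284.0, 248.0], [284.0, 224.0]]
[[284.0, 387.0], [284.0, 242.0], [284.0, 219.0]]
```

The cap is gripped (width 0.656, about 57 mm). I'll turn it counter-clockwise now.

Emit:
play_rows(steps=[0,0,-0.001,-0.1,0,0,-0.001,-0.2,0,0,-0.001,-0.3,0,0,-0.001,-0.4,0,0,-0.001,-0.5,0,0,-0.001,-0.6,0,0,-0.001,-0.7,0,0,-0.001,-0.8,0,0,-0.001,-0.9,0,0,-0.001,-0.9])

```text
time: 19.0
tool_pos: [0.4695, 0.0293, 0.0734]
tcp_rot: [0.266, 3.13, -0.0]
wrist_force: [0.3, -0.5, 1.6]
width: 0.654
grip_force: 64.8
```

Run:
```python
from h import *
s=bot.read_state();rel(w(-.0025,0,.072));print(s['width'],s['grip_force'],s['torque'])
c=snap('wrist','w11');g=cv2.cvtColor(c['pixels'],cv2.COLOR_BGR2GRAY)[150:410,130:450]
g=cv2.resize(g,(80,43),interpolation=cv2.INTER_AREA)
for r in g:print(''.join(' .:-=+*#%@'[9-min(9,int(v)//24)] for v in r))
```

```text
pos [0.46947209 0.02925283 0.07342593] clamp [-0.00247183  0.00050822  0.07342593] yang 1.4014805783850124 q6 -1.391899979101543 t 19.0 F [ 0.31874821 -0.53432254  1.55572349]
shift [-0.00029301 -0.00041578  0.00142605]
0.6539536813982877 64.76213080342859 [-0.0343091   0.16604064  0.26074675]
...........:.......-******+==--::::----+-::::-----::-==----+******------:.......
............::....::+*****+--::::------#+-::::-----:--==---+******=-----:.......
.............:....::=*****+::::-----::-*#*=::::--------==--+*******=----:.......
...................:-*****+::-----::-=+*##*=-:::------:-==+*********----:.......
.................::-+******-----::-=+*****##=-:::------:-=+*********----:.......
...............::--=*******=--::-+*********##+-:::--------=********+----:.......
...............-=---*******+-:-+************##+-:::--------=********=--::.......
.............:---:::+*******+=+*******+===+**##*-:::--------=********=-:........
...........:--:::::-****************+==---==**#%*=-::-==++************:.........
.........:--:.::::::+*************+==-------=+*#%#*+=+****************-.....
[... 1977 characters left out ...]
****************************-:*%%%%%%%%%%%%%%%%%%%%%
%%%%%%%%%%%%%%%%%%=::-+********************************-::-%%%%%%%%%%%%%%%%%%%%@
%%%%%%%%%%%%%%%%%#:::::+*****************************+:::::#%%%%%%%%%@@@@@%%%%%%
%%%%@%%%@@%%%%%%%*::::::-+*************************+-::::::+%%%%%%%@@@@@@@%%%%%@
%%%@@%@@@@%%%%%%%#:::::::::=*********************=-::::::::#%%%%%%%@@@@@@@%%@%@@
%%%%@@@@@%%%%%%%%%=::::.:::::-=+*************+=-::::::::::=%%%%%%%%@@@@@@@%@@@@@
%%%%@@@@%%%%%%%%%%#:::::::::::::::--======-:::::::::::::::#%%%%%%%@@@@@@@@%%@@@@
%%%%%%@%%@%%%%%%%%%=.-*********+=-:::::::::-=+*********-:=%%%%%%%@@@@@@@@%%%%%@@
%*==%%%%%%%%%%%%%%%#:+%%%%%%%%%%%%%%#***#%%%%%%%%%%%%%%*:#%%%%%%@@@@@@@@%--=+*#@
```

The mark kept its place between the fingers while the clamp turned in view, and the moment is 0.26 N m, so the cap is turning on a braced jar. I'll turn 0.3 rad more.

Emit:
play_rows(steps=[0,0,0,-0.08,0,0,0,-0.16,0,0,0,-0.24,0,0,0,-0.3,0,0,0,-0.3,0,0,0,-0.3])

```text
time: 19.8
tool_pos: [0.47, 0.029, 0.0746]
tcp_rot: [-0.204, 3.134, -0.001]
wrist_force: [-4.0, -1.3, 9.3]
width: 0.653
grip_force: 65.5
```

Run:
```python
from h import *
s=bot.read_state();rel(w(-.0025,0,.072));print(s['width'],s['grip_force'],s['torque'])
```

```text
pos [0.46995782 0.02904286 0.07455788] clamp [-2.14622333e-03  9.10755475e-05  7.45578841e-02] yang 1.7004976776893204 q6 -1.6907897063463508 t 19.8 F [-3.96941211 -1.25024175  9.26483396]
shift [ 0.00029892 -0.00021111  0.00255779]
0.6528153239306929 65.53290515206754 [-0.23638143  0.57357807  0.05679522]
```

It has let go: the moment fell to 0.06 N m and the cap sprang up about 1 mm. Now I'll lift.

Emit:
play_rows(steps=[0,0,-0.003,0,0,0,-0.006,0,0,0,-0.009,0])

```text
time: 20.18
tool_pos: [0.4692, 0.0293, 0.0821]
tcp_rot: [0.205, -3.134, -0.0]
wrist_force: [-0.3, 0.3, -0.8]
width: 0.649
grip_force: 64.5
```

Emit:
play_rows(steps=[0,0,-0.006,0,0,0,-0.012,0,0,0,-0.018,0,0,0,-0.024,0,0,0,-0.029,0,0,0,-0.032,0,0,0,-0.032,0,0,0,-0.032,0])

```text
time: 21.18
tool_pos: [0.4692, 0.0293, 0.1141]
tcp_rot: [0.206, -3.134, -0.0]
wrist_force: [0.4, -0.2, 0.2]
width: 0.649
grip_force: 64.5
```

Run:
```python
from h import *
s=bot.read_state();rel(w(-.0025,0,.072));print(s['width'],s['grip_force'],s['torque'],s['time'])
c=snap('wrist','w12');g=cv2.cvtColor(c['pixels'],cv2.COLOR_BGR2GRAY)[100:410,90:490]
g=cv2.resize(g,(100,52),interpolation=cv2.INTER_AREA)
for r in g:print(''.join(' .:-=+*#%@'[9-min(9,int(v)//24)] for v in r))
```

```text
pos [0.46921117 0.02933149 0.11406736] clamp [-0.0026631   0.00070233  0.11406736] yang 1.7019747825609979 q6 -1.692525423107512 t 21.175 F [ 0.38869877 -0.15830859  0.24393781]
shift [-0.00042488 -0.00059846  0.04206713]
0.6491554858909439 64.47014001198113 [ 0.02104286 -0.04358552  0.09075377] 21.175
:.............................:......:=+*****---:......................:=+++****+-:.................
.............................:.......:=+****+----:::::::::::::..........:++*****+-::................
..............................:......:++****+-------------==--::::::::..:+*****=---:................
..............................:......:+*****=--------====------------:::=+****+---:.................
...............................:.....-******=-----===-----:--==---------+*****=--:..................
..............................::....:=******--===----::--=+***+=--------******--::..................
.................................::::+*****+=----::::-=****+==---------=*****+--::..................
...................................::+*****=-:::::----**+=-----:------=******=---:.......
[... 3755 characters left out ...]
%%%%%%%%%%%@%%%%%%%%%*:::::=*****************************=:::::*%%%%%%%%@@@@@@%%%%%%@@@@@@@@@@
%%%%%%%%%%%%%%%%%%%%%%%%%%%+:::::::=*************************+-::::::+%%%%%%%@@@@@@@%@@@@@@@@@@@@@@@
%%%%%%%%%%%%%%%@%%%%%%%%%%%#:::::::::=********************+=-::::::::#%%%%%%%@@@@@@@@@@@@@@@@@@@@@@@
%%%%%%%%%%%%%%%%%%%%%%%%%%%%+::::::::::-=+*************+=-::::::::::=%%%%%%%%@@@@@@@@@@@@@@@@@@@@@@@
@%%%%%%%%%%%%%%%%%%%%%%%%%%%#:::::::::::::::--=====--:::::::::::::::#%%%%%%@@@@@@@@@@@@@@@@@@@@@@@@@
@@@%%%%%%%%%%%%%%%%%%%%%%%%%%=:-######*#*+=-::::::::--=+*########-:=%%%%%%%@@@@@@@@%%%%@@@@@@@@@@@@@
@@%%%%%%#*+=--%%%%%%%%%%%%%%%#:+%%%%%%%%%%%%%%#***#%%%%%%%%%%%%%%*:#%%%%%%@@@@@@@@%--=+*#@@@@@@@@@@@
```

The cap is held still. It was lifted about 40 mm, which puts it about 25 mm above the rim, and the force reading shows nothing else in contact. I'll hand the job in.

```bash
python3 -c "
from workcell import bot
print(bot.finish_job())"
```

```text
the job is handed in; nothing more can be done
None
```

The job is handed in, with no verdict returned: by the readings, the jar stands gripped in the shut clamp and the cap, let go after a 1.2 rad counter-clockwise turn, is held about 25 mm above the mouth. My first push slipped and dragged the jaw open again, so I shut it a second time by gripping the handle.

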